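# Shuttle the brush ring under the inspection camera and take its picture

### The arm

A 6-joint arm with a two-finger parallel gripper is mounted at the origin on the work surface. World frame = base frame: x ahead of the robot, y to its left, z up, the work surface at z = 0. Lengths are in m, angles in rad, forces in N, time in s.
With the tool pointing down it reaches from about 0.275 to 0.725 m from the base axis. Payload 15.9 kg.
Tool frame: the origin (TCP) lies at the very end of the fingers, on their centre line; the grasp point (between the pads) lies 19 mm behind it (robot.grip_depth is the distance from the TCP to the grasp point, in m); z points along the fingers, y is the line along which they close (so a half turn about z gives the same grasp; the last joint's range is limited). The gripper opens to 85 mm and grips with 20 to 120 N. Pads are 22 mm wide; open, the fingers measure 114 mm over their backs; the gripper's body (76 mm by 85 mm) begins 54 mm behind the grasp point. The pads swing forward as they close: fully open they stand 13 mm farther back than shut.
Start: joints at [1.224, 0.213, -0.034, 1.323, 0, 1.571], TCP at [0.17, 0.47, 0.208] pointing down, gripper open.
Joint ranges: [-2.98, 2.98], [-0.74, 1.72], [-1.14, 1.35], [-2.1, 2.04], [-1.57, 1.44], [-3.14, 3.14]. Speed limits (rad/s): [1.89, 1.89, 2.39, 2.57, 3.14, 3.14].

### API

Orientations are given as a 3x3 rotation matrix whose columns are the frame's x, y, z axes.
In Python, from station import robot, imaging gives the robot as it stands.
- The arm moves only by the tool play_rows, never from a script. Its argument "moves" is text: rows parted by semicolons, each of 7 numbers parted by spaces: the turn, a rotation vector about the world's x, y, z in units of 5 degrees (1.0 is 5 degrees), then the shift along the world's x, y, z in m, then the opening, from -1 (shut) to 1 (fully open), so that 0 is half open. A call has 1 to 20 rows; each row is the pose to reach, as a shift and turn from the pose commanded when the call began; what a row does not reach only later rows make up. A row lasts 1/8 s, in which the tool goes at most 62.5 mm and 10.7 degrees, less where a joint would pass 70% of its speed; a pose out of reach is approached as far as the arm can. A call with a gripper value outside its range is refused whole. The fingers move at their own pace and stop on an object; "grip_force" is the grip in N (left out, the last holds). Time passes only in rows, so rows that repeat a pose let the fingers close. It gives the time, the measured TCP pose, the force, the opening and the grip force at its end, in the units of the state.
- robot.sense(): the state, without advancing time (a new reading comes with each control period).
- imaging.camera(name): name is "scene" or "top"; returns the picture (420x560x3 uint8, red, green, blue); there is no depth.
- imaging.camera_params(name): a dict with "vfov" (degrees; the focal length in pixels is half the picture's height over the tangent of half this angle, whatever the lens; pixels are square), "cx", "cy" (the principal point, pixels), "xyz" and "orientation" of the camera in the world. Camera axes: x right, y down, z forward; pixel columns grow to the right and rows downward; lengths in m; the calibration is good to about 2 mm. A picture is of the moment at which its call begins. camera_params takes no time and is no camera call.
- robot.job_done(): hands the job in; it is judged then, once.
The state is a dict: "t": time; "joints": joint angles; "joint_velocities": joint speeds; "tau": joint torques, N m; "position": TCP position; "tcp_rot": TCP orientation; "ft_force": force on the tool from outside, world axes, zero at the start; "moment": the same for the moment, N m; "gripper_width": opening from 0.0 (shut) to 1.0 (fully open); "finger_force": force on a finger pad.
Only numpy, scipy, OpenCV 4.12 (cv2) and the standard library are available. Lean on these libraries where they do the work, as an engineer would, in place of code of your own. Each camera call takes 0.05 s, during which the arm holds its last target. There are 200 camera calls.

### The job

Bring the brush ring (the piece with four brass boxes, not the flat calibration disc) under the camera's dome lamp: push the carriage gently sideways by its upright post, in whichever direction that takes, until it is fully home against its end stop. Then press the small flat capture button on the button box all the way down and let it come back up, leaving the mushroom-headed stop button alone. Only push with the fingertips or the outside of the fingers: never take the post between the fingers, do not touch the two pieces in their nests, do not bump the lamp, and leave the other things on the bench where they are.

Things in the scene. Friction and masses are not known exactly. Their poses are not given: they have to be found in the camera images.
- station: Fixed two-place inspection shuttle: aluminium base plate 230 mm deep (x) by 380 mm long (y) on the bench, with two steel rails on top and an aluminium column 40 mm square and 417 mm tall standing behind, 105 mm in its +x direction from the origin. Origin: at bench level exactly below the camera and dome; x away from the operator, y along the rails, z up. Its place and yaw vary.
- carriage (a joint): Position of the sliding carriage along the station's y axis in m: 0 mid-travel, +0.100 against the end stop on the station's +y side, -0.100 against the stop on the -y side. Starts at 0, its loading position; glides with about 2.5 N of friction plus 6 N per m/s, weighs about 1.1 kg, stays where it is left.
- nest_left (a point): Centre of the nest on the station's +y side of the carriage (four low steel dowels around a place for a 72 mm piece), on the plate's top, 45 mm above the bench; moves with the carriage. The carriage is an aluminium plate 95 x 300 x 10 mm; from its middle a tongue 60 mm wide, 10 mm thick, at the same level, runs towards the operator and carries the post.
- nest_right (a point): Centre of the like nest on the station's -y side of the carriage, 200 mm from the other.
- post_top (a point): Centre of the top of the upright post near the end of the carriage's tongue, 170 mm from the carriage's middle towards the operator (station -x) and 102 mm above the bench. The post has a black round grip 22 mm in diameter that reaches from this point 45 mm down (on a short steel stem and a 28 mm foot). Push it from outside, not between the fingers. It moves with the carriage.
- focus (a point): Fixed point below the centre of the dome lamp at the height of the carriage's top (45 mm). The piece to be photographed must be centred here; a nest is centred here when the carriage is against the stop on the other side.
- brush_ring: The piece to be photographed: loose dark brown ring 72 mm outside and 32 mm inside diameter, 5 mm thick, with four brass brush boxes 16 x 11 x 11 mm standing on it in a cross; 19 mm tall overall, 70 g. Lies flat between the dowels of one of the two nests (which one varies) with about 1.5 mm of play; origin at the centre of its underside, z up.
- calibration_disc: Flat plain grey disc, 72 mm in diameter, 6 mm thick, 80 g, lying in the other nest; it rides along. Origin at the centre of its underside, z up.
- optics: Camera with black dome lamp, 124 mm in diameter and 66 mm high, on the column above the focus point. Origin at the centre of the dome's open lower rim, 125 mm above the bench; the camera reaches 170 mm above that. It must not be touched.
- button_box: Fixed grey push-button box 85 mm (x) by 150 mm (y) by 48 mm high, on the left or the right of the bench, yaw varies. Origin at the centre of its underside, z up; the capture button lies 34 mm from the middle in its +y direction, the stop button 34 mm in its -y direction.
- capture_top (a point): Centre of the top of the capture button: a small flat-topped round black button 28 mm in diameter, 69.5 mm above the bench, standing 10 mm out of a steel collar 44 mm wide. It moves with the button.
- capture (a joint): How far the capture button is pressed in m: 0 up, 0.006 fully down (vertical). A spring takes 5 N at full depth and brings it back up.
- stop_top (a point): Centre of the top of the stop button, a larger black mushroom head 40 mm in diameter that stands higher, about 78 mm above the bench. Leave it alone.
- stop (a joint): How far the stop button is pressed in m: 0 up, 0.006 fully down.
- parts_tray: Bystander: loose red open tray 120 x 150 x 40 mm with brush rings in it, on the side of the bench that the button box leaves free. Origin at the centre of its underside.
- small_motor: Bystander: loose steel motor can 36 mm in diameter, standing, 66 mm tall with its shaft. Origin at the centre of its underside.
- screwdriver: Bystander: loose screwdriver 140 mm long lying on the bench. Its x axis runs along it.
Mind the look-alikes: they are no part of the job. Of the things like the brush_ring, leave any that is pink or turquoise; of the rest the smaller one is meant.

How it is judged:
On the way, in this order (a step that is already met when the one before it is completed fails the run):
1. the carriage is home against its stop with the brush ring centred under the dome ((value of joint carriage above 0.097 m or value of joint carriage below -0.097 m) and horizontal distance between brush_ring and focus below 0.006 m), for 0.3 s.
2. the capture button is pressed down with the ring in place (all of step 1 and value of joint capture above 0.0045 m), for 0.1 s.
At the end, for the whole second after the job is handed in: The carriage is within 3 mm of its end stop with the brush ring centred under the dome (within 6 mm), both pieces lie flat in their nests (raised less than 3 mm, tilted less than 0.06 rad) at rest, and both buttons are up again (within 1.5 mm) (all of step 1 and height (world z) of each of brush_ring, calibration_disc below 0.048 m and angle between each of brush_ring, calibration_disc's own z axis and vertical below 0.06 rad and value of joint each of capture, stop below 0.0015 m and linear speed of brush_ring below 0.02 m/s); the robot touches nothing.
It fails at once if the capture button is pressed (more than 3 mm) before the ring is home under the dome, or the stop button is pressed at all (more than 2 mm) ((value of joint capture above 0.003 m and not ((value of joint carriage above 0.097 m or value of joint carriage below -0.097 m) and horizontal distance between brush_ring and focus below 0.006 m)) or value of joint stop above 0.002 m).
It fails at once if the post is taken between the fingers instead of pushed from outside (horizontal distance between the grasp point and post_top below 0.01 m and z of the grasp point in the frame of post_top below 0.005 m).
It fails at once if the brush ring or the calibration disc is touched (more than 0.5 N), or leaves its nest or is lifted (more than 6 mm) (contact force between any of the fingers, the arm and brush_ring above 0.5 N or contact force between any of the fingers, the arm and calibration_disc above 0.5 N or height (world z) of any of brush_ring, calibration_disc above 0.051 m).
It fails at once if the carriage is slammed (faster than 0.35 m/s) (velocity of joint carriage above 0.35 m/s or velocity of joint carriage below -0.35 m/s).
It fails at once if the camera or its dome lamp is bumped (more than 3 N), or the tray, the motor or the screwdriver is moved more than 20 mm (contact force between any of the fingers, the arm and optics above 3 N or distance of any of parts_tray, small_motor, screwdriver from where it was at the start of the episode above 0.02 m).
It also fails if it takes over 42 s, if anything falls off the work surface, if the arm or the gripper's body presses on something with over 40 N, if the wrist force passes 120 N, or if a joint passes its speed limit or range.

## Working session

There is one attempt and no reset: what is moved stays moved. The work goes in short steps, Python scripts to look and compute and a tool call to move; the robot and the scene stay as the last step left them, time stands still between calls to the robot, and variables do not carry over. Pictures are saved under pics/ and viewed, at most 10 in all, crops included, and the job is handed in when it is done.

Besides the shell and the picture viewer there is one more tool, called after ">>>" by a JSON object that holds its "api" and its "payload". play_rows: Moves the arm, as the interface text tells. Its arguments: {"type":"object","properties":{"moves":{"type":"string"},"grip_force":{"type":"number"}},"required":["moves"]}

```bash
mkdir -p pics; python3 - <<'E'
from station import robot, imaging
import cv2
for n in("scene","top"):
    cv2.imwrite(f"pics/{n}0.png",cv2.resize(imaging.camera(n)[:,:,::-1],(800,600),interpolation=cv2.INTER_CUBIC))
    print(n,imaging.camera_params(n))
s=robot.sense();print(s['t'],s['position'],s['tcp_rot'],s['gripper_width'])
E
```

```text
scene {'vfov': 56.72412665967368, 'cx': 278.1290638611025, 'cy': 208.91015934776195, 'xyz': array([ 0.79181881, -0.53829526,  0.81778327]), 'orientation': array([[ 0.91926102,  0.31226182, -0.23969091],
       [ 0.39330473, -0.70312431,  0.59239142],
       [ 0.01644871, -0.63883391, -0.76916882]])}
top {'vfov': 43.1805739840116, 'cx': 274.75584279857827, 'cy': 207.68330829515915, 'xyz': array([ 0.51558303, -0.0194768 ,  1.44916241]), 'orientation': array([[ 0.02715535, -0.9984082 ,  0.04943341],
       [-0.99943913, -0.02614748,  0.02092224],
       [-0.01959637, -0.04997383, -0.99855826]])}
0.1 [0.16982575 0.46991704 0.20746814] [[-9.40472722e-01  3.39869003e-01 -3.46859225e-04]
 [ 3.39869180e-01  9.40472245e-01 -9.46621155e-04]
 [ 4.48428572e-06 -1.00815813e-03 -9.99999492e-01]] 0.9969296129000992
```

View pics/top0.png

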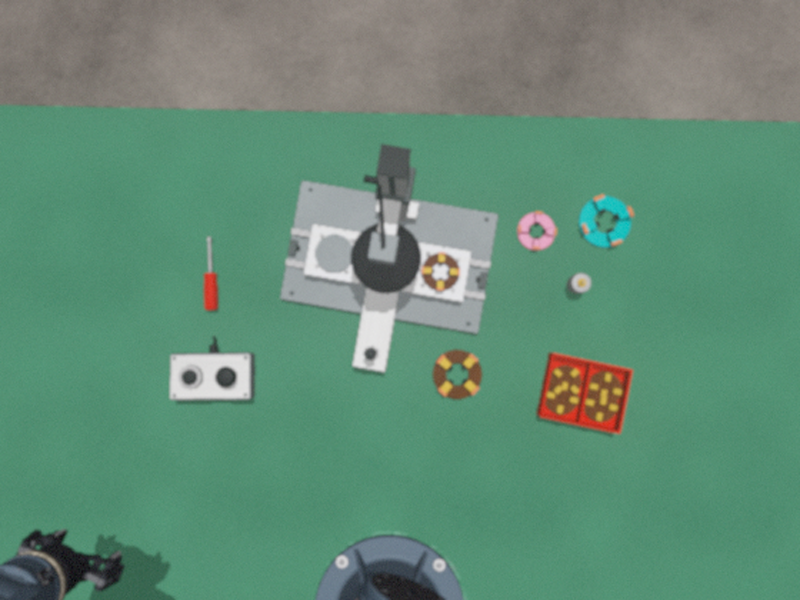

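View pics/scene0.png

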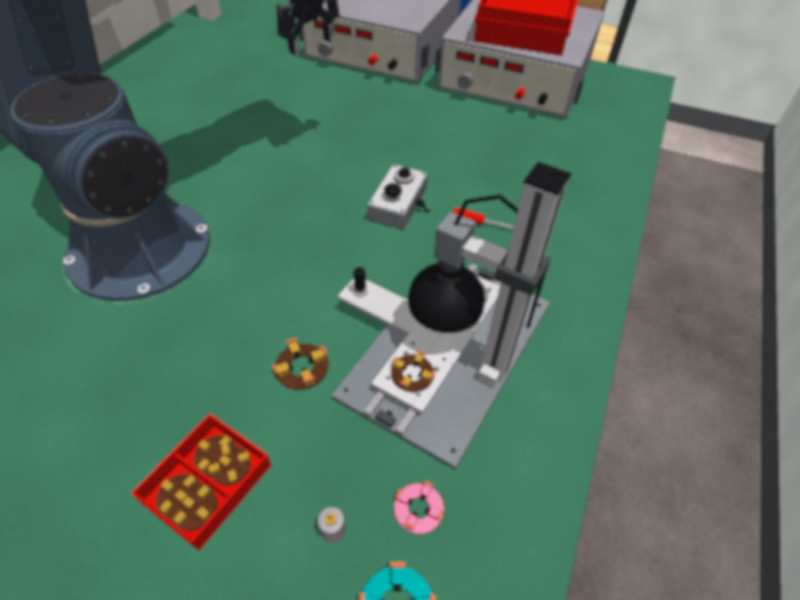

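The top view shows a brown ring in the right-hand (-y) nest at (440,271), the disc in the left nest at (333,253) and the post at (371,352). The box has a collared button at (190,377) and a mushroom button at (227,377).
Ring candidates: brown in the nest (440,271), larger brown on the bench (457,374), pink (537,230), turquoise (606,221). The nest ring fits, being brown and the smaller of the two brown ones. I'll confirm this in one crop and measure.

```bash
cat > h.py <<'E'
import numpy as np
from station import robot, imaging
def w(name,u,v,z):
    p=imaging.camera_params(name);f=210/np.tan(np.radians(p['vfov']/2))
    d=p['orientation']@np.array([(u-p['cx'])/f,(v-p['cy'])/f,1]);c=p['xyz']
    return c+d*(z-c[2])/d[2]
E
python3 - <<'E'
from h import *
import cv2
im=imaging.camera("top")[:,:,::-1]
a=im[225:295,100:300];b=im[150:290,230:350]
a=cv2.resize(a,None,fx=4,fy=4,interpolation=cv2.INTER_CUBIC)
cv2.imwrite("pics/a.png",a)
cv2.imwrite("pics/b.png",cv2.resize(b,None,fx=4,fy=4,interpolation=cv2.INTER_CUBIC))
k=.7
for n,u,v,z in(("post",371,352,.102),("ring",440,271,.06),("disc",333,253,.051),("capt",190,377,.0695),("stop",227,377,.078)):
    print(n,w("top",u*k,v*k,z).round(4))
for n,u,v,z in(("post",360,272,.102),("capt",405,172,.0695),("stop",393,190,.078)):
    print("scene",n,w("scene",u*k,v*k,z).round(4))
E
```

```text
post [0.4831 0.0442 0.102 ]
ring [ 0.6338 -0.0763  0.06  ]
disc [0.663  0.1224 0.051 ]
capt [0.4277 0.3745 0.0695]
stop [0.4302 0.3047 0.078 ]
scene post [0.4858 0.0416 0.102 ]
scene capt [0.4342 0.371  0.0695]
scene stop [0.4386 0.2955 0.078 ]
```

View pics/a.png

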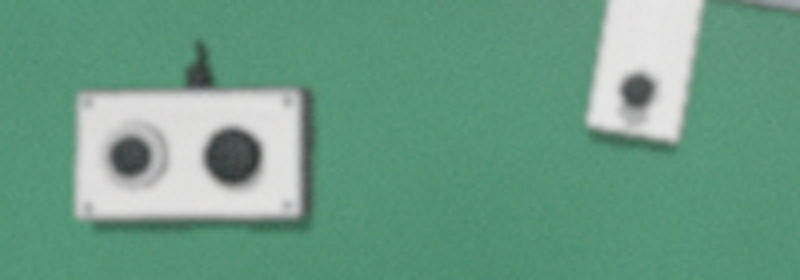

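View pics/b.png

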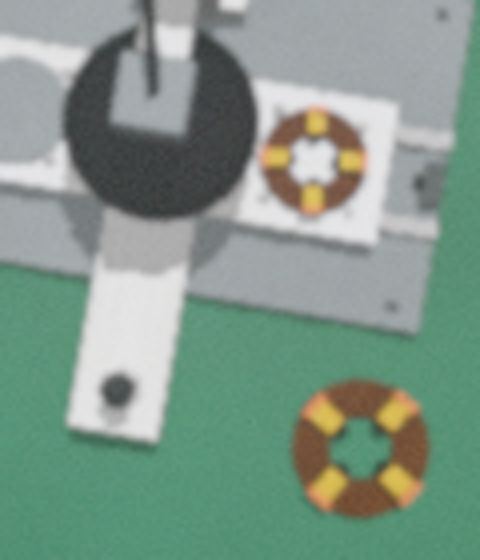

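The crops confirm it. The nest ring at crop (315,160) is brown and smaller than the bench ring at (360,448), and it sits in the -y nest, so the carriage must go to +y. Capture is the collared button at (131,157) and stop is the mushroom at (233,156). The push direction is about (0.146, 0.989), starting on the post's -y side.

>>> {"api": "play_rows", "payload": {"moves": "0 0 2.3 0.304 -0.485 0 -1;0 0 2.3 0.304 -0.485 0 -1;0 0 2.3 0.304 -0.485 0 -1;0 0 2.3 0.304 -0.485 0 -1;0 0 2.3 0.304 -0.485 0 -1;0 0 2.3 0.304 -0.485 0 -1;0 0 2.3 0.304 -0.485 0 -1;0 0 2.3 0.304 -0.485 0 -1;0 0 2.3 0.304 -0.485 0 -1;0 0 2.3 0.304 -0.485 0 -1;0 0 2.3 0.304 -0.485 0 -1;0 0 2.3 0.304 -0.485 0 -1;0 0 2.3 0.304 -0.485 0 -1;0 0 2.3 0.304 -0.485 0 -1;0 0 2.3 0.304 -0.485 0 -1;0 0 2.3 0.304 -0.485 0 -1", "grip_force": 20}}

```text
t: 2.15
position: [0.4739, -0.0147, 0.2079]
tcp_rot: [[-0.989, 0.145, 0.0], [0.145, 0.989, 0.0], [-0.0, 0.0, -1.0]]
ft_force: [-0.7, -0.2, -0.8]
gripper_width: 0.002
finger_force: 0.0
```

>>> {"api": "play_rows", "payload": {"moves": "0 0 0 0 0 -0.05 -1;0 0 0 0 0 -0.1 -1;0 0 0 0 0 -0.136 -1;0 0 0 0 0 -0.136 -1;0 0 0 0.002 0.012 -0.136 -1;0 0 0 0.003 0.02 -0.136 -1;0 0 0 0.0035 0.024 -0.136 -1;0 0 0 0.004 0.028 -0.136 -1;0 0 0 0.005 0.032 -0.136 -1;0 0 0 0.005 0.036 -0.136 -1;0 0 0 0.006 0.04 -0.136 -1;0 0 0 0.006 0.044 -0.136 -1"}}

```text
t: 3.65
position: [0.4802, 0.0293, 0.0721]
tcp_rot: [[-0.989, 0.146, 0.0], [0.146, 0.989, -0.0], [-0.0, -0.0, -1.0]]
ft_force: [0.2, -3.1, 4.1]
gripper_width: 0.001
finger_force: 1.8
```

>>> {"api": "play_rows", "payload": {"moves": "0 0 0 0.001 0.008 0 -1;0 0 0 0.0025 0.016 0 -1;0 0 0 0.0035 0.024 0 -1;0 0 0 0.0045 0.032 0 -1;0 0 0 0.006 0.04 0 -1;0 0 0 0.007 0.048 0 -1;0 0 0 0.008 0.056 0 -1;0 0 0 0.009 0.064 0 -1;0 0 0 0.0105 0.071 0 -1;0 0 0 0.011 0.075 0 -1;0 0 0 0.0115 0.078 0 -1;0 0 0 0.0115 0.080 0 -1"}}

```text
t: 5.15
position: [0.4918, 0.1097, 0.0721]
tcp_rot: [[-0.989, 0.145, 0.001], [0.145, 0.989, 0.0], [-0.001, 0.0, -1.0]]
ft_force: [5.0, -3.3, 3.8]
gripper_width: -0.001
finger_force: 3.9
```

Now the last part in 1.5 mm steps, watching the force.

>>> {"api": "play_rows", "payload": {"moves": "0 0 0 0 0.0015 0 -1;0 0 0 0.0005 0.003 0 -1;0 0 0 0.0005 0.0045 0 -1;0 0 0 0.001 0.006 0 -1;0 0 0 0.001 0.006 0 -1"}}

```text
t: 5.78
position: [0.4926, 0.1157, 0.0721]
tcp_rot: [[-0.989, 0.145, 0.0], [0.145, 0.989, 0.0], [-0.0, 0.0, -1.0]]
ft_force: [2.4, -1.2, 5.3]
gripper_width: -0.004
finger_force: 4.0
```

>>> {"api": "play_rows", "payload": {"moves": "0 0 0 0 0.001 0 -1;0 0 0 0.0005 0.002 0 -1;0 0 0 0.0005 0.003 0 -1;0 0 0 0.0005 0.003 0 -1"}}

```text
t: 6.28
position: [0.4931, 0.1187, 0.072]
tcp_rot: [[-0.989, 0.145, 0.0], [0.145, 0.989, 0.0], [-0.0, 0.0, -1.0]]
ft_force: [1.9, -2.3, 6.7]
gripper_width: 0.001
finger_force: 4.2
```

>>> {"api": "play_rows", "payload": {"moves": "0 0 0 0 0.001 0 -1;0 0 0 0 0.002 0 -1;0 0 0 0.0005 0.003 0 -1;0 0 0 0.0005 0.003 0 -1"}}

```text
t: 6.78
position: [0.4935, 0.1216, 0.072]
tcp_rot: [[-0.989, 0.145, 0.0], [0.145, 0.989, 0.0], [0.0, 0.0, -1.0]]
ft_force: [0.3, -1.4, 7.2]
gripper_width: -0.004
finger_force: 4.4
```

```bash
python3 - <<'E'
from h import *
import cv2
im=imaging.camera("top")[:,:,::-1]
sc=imaging.camera("scene")[:,:,::-1]
b=cv2.resize(im[140:280,190:350],None,fx=3,fy=3,interpolation=cv2.INTER_CUBIC)
s=cv2.resize(sc[150:290,210:320],None,fx=3,fy=3,interpolation=cv2.INTER_CUBIC)
cv2.imwrite("pics/c.png",np.hstack([b,s[:,:320]]))
E
```

```text
(no output)
```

View pics/c.png

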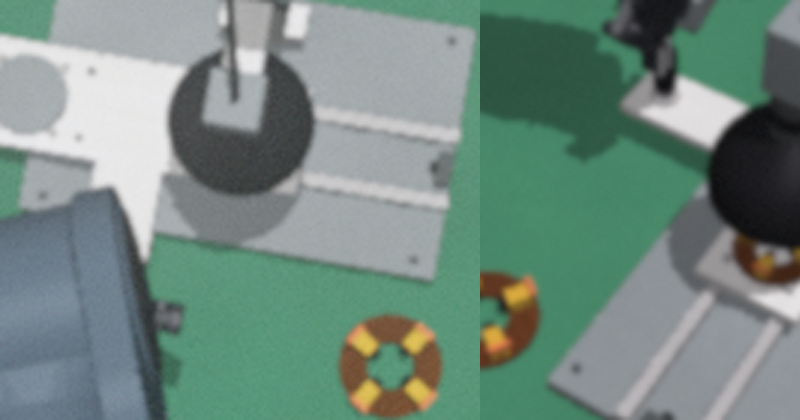

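The picture shows the disc moved to crop (30,93) and the ring almost under the dome. The stop has not been felt yet, so I'll keep nudging.

>>> {"api": "play_rows", "payload": {"moves": "0 0 0 0 0.001 0 -1;0 0 0 0 0.002 0 -1;0 0 0 0.0005 0.003 0 -1;0 0 0 0.0005 0.003 0 -1"}}

```text
t: 7.38
position: [0.494, 0.1247, 0.072]
tcp_rot: [[-0.989, 0.145, -0.0], [0.145, 0.989, 0.0], [0.0, 0.0, -1.0]]
ft_force: [1.6, -1.4, 6.9]
gripper_width: 0.001
finger_force: 4.5
```

```bash
python3 - <<'E'
from h import *
a=w("top",233.1,177.1,.051);b=w("top",200,171,.051);print(a,b,np.linalg.norm(a-b))
E
```

```text
[0.66303377 0.12240546 0.051     ] [0.67708446 0.21091969 0.051     ] 0.0896224876078428
```

>>> {"api": "play_rows", "payload": {"moves": "0 0 0 0 0.001 0 -1;0 0 0 0 0.002 0 -1;0 0 0 0.0005 0.003 0 -1;0 0 0 0.0005 0.004 0 -1;0 0 0 0.0005 0.005 0 -1;0 0 0 0.0005 0.005 0 -1"}}

```text
t: 8.12
position: [0.4943, 0.1274, 0.072]
tcp_rot: [[-0.989, 0.147, 0.0], [0.147, 0.989, -0.004], [-0.001, -0.004, -1.0]]
ft_force: [1.0, -18.4, 11.2]
gripper_width: -0.001
finger_force: 12.0
```

The stop is felt at 18 N. I'll hold briefly, back off and lift.

>>> {"api": "play_rows", "payload": {"moves": "0 0 0 0 0.001 0 -1;0 0 0 0 0.001 0 -1;0 0 0 0 0.001 0 -1;0 0 0 0 -0.004 0 -1;0 0 0 -0.001 -0.015 0 -1;0 0 0 -0.004 -0.03 0 -1;0 0 0 -0.004 -0.03 0.05 -1;0 0 0 -0.004 -0.03 0.1 -1;0 0 0 -0.03 0.03 0.1 -1;0 0 0 -0.05 0.09 0.1 -1;0 0 0 -0.06 0.15 0.1 -1;0 0 0 -0.06 0.21 0.1 -1;0 0 0 -0.06 0.24 0.1 -1;0 0 0 -0.06 0.24 0.1 -1;0 0 0 -0.06 0.24 0.1 -1"}}

```text
t: 10.0
position: [0.4339, 0.3688, 0.1714]
tcp_rot: [[-0.989, 0.145, -0.001], [0.145, 0.989, -0.001], [0.001, -0.001, -1.0]]
ft_force: [0.9, -0.4, -0.6]
gripper_width: -0.002
finger_force: 0.0
```

```bash
python3 - <<'E'
from h import *
import cv2
im=imaging.camera("top")[:,:,::-1]
sc=imaging.camera("scene")[:,:,::-1]
b=cv2.resize(im[140:280,100:230],None,fx=3,fy=3,interpolation=cv2.INTER_CUBIC)
s=cv2.resize(sc[100:240,230:360],None,fx=3,fy=3,interpolation=cv2.INTER_CUBIC)
cv2.imwrite("pics/d.png",np.hstack([b,s]))
print(robot.sense()['ft_force'],robot.sense()['position'])
k=.25
print(w("top",132.75,264.25,.0695),w("top",158.25,264,.078))
E
```

```text
[1.06263472 0.68043906 0.33549748] [0.43435528 0.36838928 0.17188976]
[0.42680513 0.37507168 0.0695    ] [0.42986836 0.30641686 0.078     ]
```

View pics/d.png

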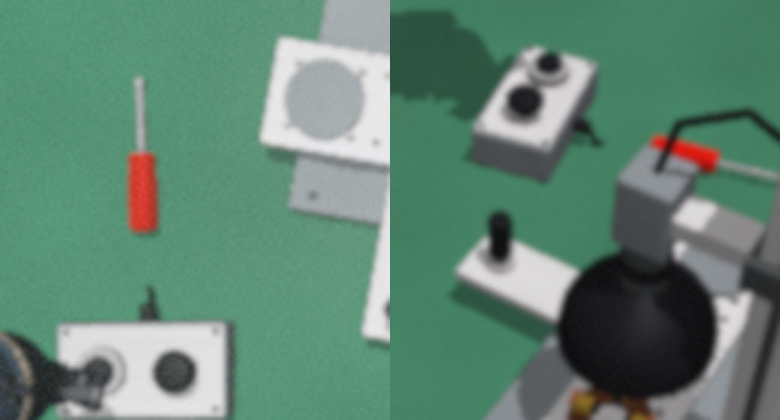

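```bash
python3 - <<'E'
from h import *
import cv2
print("disc",w("top",208.3,173,.051),"post",w("scene",266.7,173.3,.102))
im=imaging.camera("top")[:,:,::-1]
b=cv2.resize(im[140:290,180:350],None,fx=4,fy=4,interpolation=cv2.INTER_CUBIC)
cv2.imwrite("pics/e.png",b)
E
```

```text
disc [0.67230303 0.18865225 0.051     ] post [0.4946197  0.11109002 0.102     ]
```

View pics/e.png

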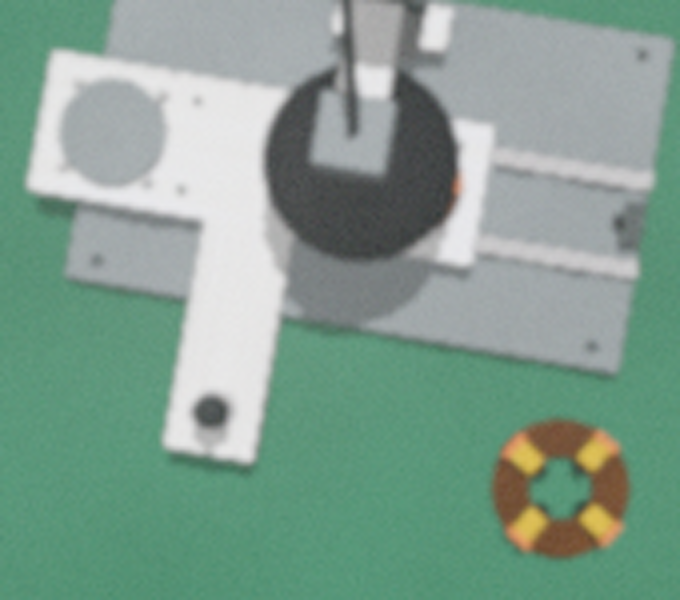

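The carriage was dragged back about 30 mm: the post is now at crop (210,411), and the ring's edge shows at the dome's right rim at (458,187). The post must have caught in the finger linkage during the retreat. I'll push again with only the fingertips overlapping the grip, then leave by lifting straight up.

>>> {"api": "play_rows", "payload": {"moves": "0 0 0 0.01 -0.06 0 -1;0 0 0 0.02 -0.12 0 -1;0 0 0 0.03 -0.18 0 -1;0 0 0 0.04 -0.24 0 -1;0 0 0 0.05 -0.3 0 -1;0 0 0 0.052 -0.306 0 -1;0 0 0 0.052 -0.306 0 -1;0 0 0 0.052 -0.306 -0.04 -1;0 0 0 0.052 -0.306 -0.084 -1;0 0 0 0.052 -0.306 -0.084 -1;0 0 0 0.053 -0.298 -0.084 -1;0 0 0 0.054 -0.291 -0.084 -1;0 0 0 0.055 -0.286 -0.084 -1;0 0 0 0.056 -0.281 -0.084 -1;0 0 0 0.057 -0.276 -0.084 -1;0 0 0 0.0575 -0.271 -0.084 -1;0 0 0 0.058 -0.266 -0.084 -1;0 0 0 0.058 -0.266 -0.084 -1"}}

```text
t: 12.4
position: [0.4924, 0.1035, 0.0879]
tcp_rot: [[-0.989, 0.145, -0.0], [0.145, 0.989, 0.0], [0.0, -0.0, -1.0]]
ft_force: [0.1, -0.2, 0.6]
gripper_width: 0.001
finger_force: 0.0
```

```bash
python3 - <<'E'
from h import *
import cv2
sc=imaging.camera("scene")[:,:,::-1]
cv2.imwrite("pics/f.png",cv2.resize(sc[110:240,200:340],None,fx=4,fy=4,interpolation=cv2.INTER_CUBIC))
E
```

```text
(no output)
```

View pics/f.png

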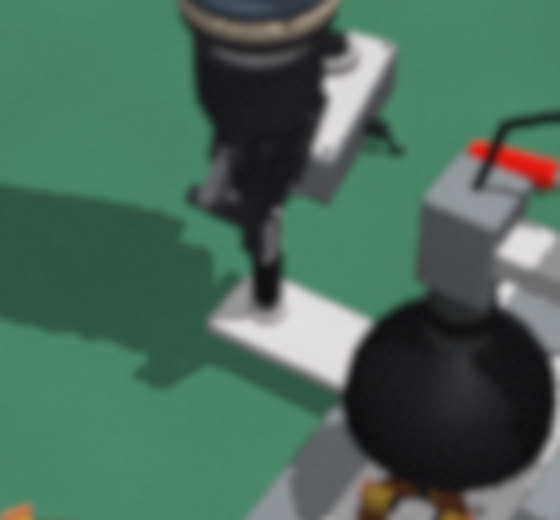

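```bash
python3 - <<'E'
from h import *
def pr(n,P):
    p=imaging.camera_params(n);f=210/np.tan(np.radians(p['vfov']/2))
    c=p['orientation'].T@(np.array(P)-p['xyz']);return (c[:2]/c[2]*f+[p['cx'],p['cy']])
s=robot.sense();print(s['position'],s['ft_force'],s['finger_force'],s['gripper_width'])
for P in(s['position'],[.4946,.111,.102],[.4928,.110,.102],[.4928,.110,.045]):
    print((pr("scene",P)-[200,110])*4)
print("post from e (top)",w("top",232.5,242.75,.102),"init",w("top",259.25,247.5,.102))
E
```

```text
[0.49241717 0.10331289 0.08786654] [ 0.30627686 -0.6919511   0.06479141] 0.0 -0.0011585231371026101
[258.94312616 275.36085561]
[266.71506043 253.28146462]
[263.54093874 253.47680631]
[264.19641628 313.36784533]
post from e (top) [0.49039226 0.11355359 0.102     ] init [0.48025074 0.04529519 0.102     ]
```

>>> {"api": "play_rows", "payload": {"moves": "0 0 0 0.0005 0.003 0 -1;0 0 0 0.001 0.006 0 -1;0 0 0 0.0015 0.009 0 -1;0 0 0 0.0015 0.011 0 -1"}}

```text
t: 12.95
position: [0.494, 0.1144, 0.0879]
tcp_rot: [[-0.989, 0.145, 0.0], [0.145, 0.989, 0.0], [-0.0, 0.0, -1.0]]
ft_force: [0.2, 0.8, -0.2]
gripper_width: -0.001
finger_force: 0.0
```

```bash
python3 - <<'E'
from h import *
import cv2
im=imaging.camera("top")[:,:,::-1]
cv2.imwrite("pics/g.png",cv2.resize(im[140:270,180:320],None,fx=4,fy=4,interpolation=cv2.INTER_CUBIC))
E
```

```text
(no output)
```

View pics/g.png

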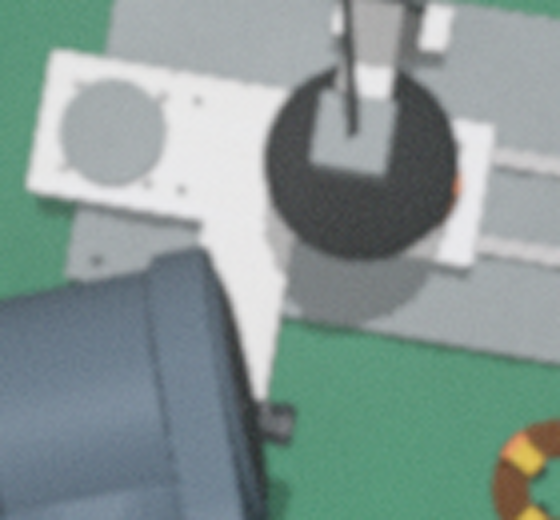

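Both cameras still put the post at about (0.492, 0.112), yet there is no contact, so I need to understand the shut fingers' real geometry. I have one view left, so I'll save brightened scene crops before and after lifting and view them as one composite with projected marks.

```bash
cat >> h.py <<'E'
import cv2
def pr(n,P):
    p=imaging.camera_params(n);f=210/np.tan(np.radians(p['vfov']/2))
    c=p['orientation'].T@(np.array(P)-p['xyz']);return (c[:2]/c[2]*f+[p['cx'],p['cy']])
def shot(fn,u0=235,v0=110,W=65,H=100,k=6):
    im=imaging.camera("scene")[v0:v0+H,u0:u0+W,::-1]
    im=(255*(im/255.)**.45).astype(np.uint8)
    im=cv2.resize(im,None,fx=k,fy=k,interpolation=cv2.INTER_CUBIC)
    for P,c in((robot.sense()['position'],(0,0,255)),([.4915,.1125,.102],(255,0,0))):
        q=((pr("scene",P)-[u0,v0]+.5)*k).astype(int);cv2.circle(im,tuple(map(int,q)),4,c,1)
    np.save(fn,im)
def disc():  # disc centre in top view via template of original-like disc patch
    g=cv2.cvtColor(imaging.camera("top"),cv2.COLOR_RGB2GRAY)
    if not __import__('os').path.exists('t.npy'): np.save('t.npy',g[155:192,190:228])
    r=cv2.matchTemplate(g,np.load('t.npy'),cv2.TM_CCOEFF_NORMED);_,m,_,l=cv2.minMaxLoc(r)
    return l,m
E
python3 - <<'E'
from h import *
shot('s1.npy');print(disc())
E
```

```text
((190, 155), 0.9999926686286926)
```

>>> {"api": "play_rows", "payload": {"moves": "0 0 0 0 0 0.02 -1;0 0 0 0 0 0.04 -1;0 0 0 0 0 0.06 -1;0 0 0 -0.01 -0.06 0.06 -1;0 0 0 -0.01 -0.06 0 -1;0 0 0 -0.01 -0.06 0 -1;0 0 0 -0.01 -0.06 0 -1"}}

```text
t: 13.98
position: [0.4846, 0.0547, 0.0895]
tcp_rot: [[-0.989, 0.145, 0.001], [0.145, 0.989, 0.0], [-0.001, 0.0, -1.0]]
ft_force: [0.1, -0.0, 0.3]
gripper_width: -0.004
finger_force: 0.0
```

```bash
python3 - <<'E'
from h import *
shot('s2.npy');print(disc(),robot.sense()['position'])
cv2.imwrite("pics/h.png",np.hstack([np.load('s1.npy'),np.load('s2.npy')]))
E
```

```text
((190, 155), 0.9986912608146667) [0.48526827 0.05483332 0.08983951]
```

View pics/h.png

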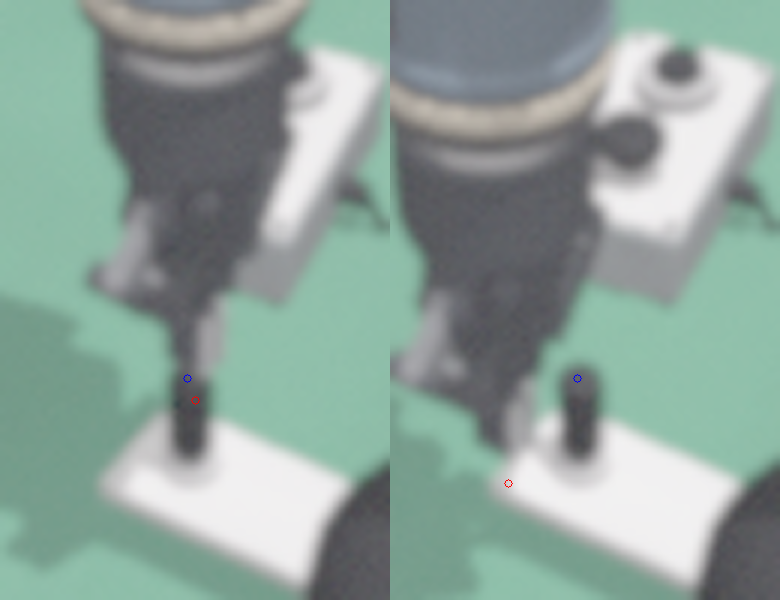

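The composite shows the real fingertips end near (500,450), while the TCP mark is at (508,483). The shut tips are therefore about 15 mm above the nominal TCP and passed over the post. I'll push at a lower height with the tool turned 90°, using the flat sides of the fingers so nothing can hook the post.

```bash
python3 - <<'E'
from h import *
s=robot.sense();print(s['joints'],s['t'],robot.grip_depth)
E
```

```text
[ 1.12502731e-01  2.42199631e-01 -3.02042371e-01  1.02405732e+00
  2.29063428e-05  2.57772060e-01] 14.075 0.0187
```

>>> {"api": "play_rows", "payload": {"moves": "0 0 2 -0.001 0 0.03 -1;0 0 4 -0.002 0 0.03 -1;0 0 6 -0.002 0 0.03 -1;0 0 8 -0.002 0 0.03 -1;0 0 10 -0.002 0 0.03 -1;0 0 12 -0.002 0 0.03 -1;0 0 14 -0.002 0 0.03 -1;0 0 16 -0.002 0 0.03 -1;0 0 18 -0.002 0 0.03 -1;0 0 18 -0.002 0 0.03 -1;0 0 18 -0.002 0 -0.01 -1;0 0 18 -0.002 0 -0.02 -1;0 0 18 -0.002 0 -0.02 -1;0 0 18 -0.001 0.008 -0.02 -1;0 0 18 0 0.016 -0.02 -1;0 0 18 0.001 0.022 -0.02 -1;0 0 18 0.002 0.028 -0.02 -1;0 0 18 0.0025 0.034 -0.02 -1;0 0 18 0.003 0.040 -0.02 -1"}}

```text
t: 16.45
position: [0.4869, 0.0944, 0.0679]
tcp_rot: [[-0.146, -0.989, -0.0], [-0.989, 0.146, -0.0], [0.0, 0.0, -1.0]]
ft_force: [1.2, -0.7, 0.8]
gripper_width: -0.002
finger_force: 0.5
```

>>> {"api": "play_rows", "payload": {"moves": "0 0 0 0.0005 0.005 0 -1;0 0 0 0.0015 0.01 0 -1;0 0 0 0.002 0.014 0 -1;0 0 0 0.0025 0.018 0 -1;0 0 0 0.003 0.02 0 -1;0 0 0 0.003 0.022 0 -1;0 0 0 0.0035 0.022 0 -1"}}

```text
t: 17.32
position: [0.4903, 0.1164, 0.0679]
tcp_rot: [[-0.145, -0.989, -0.0], [-0.989, 0.145, 0.0], [-0.0, 0.0, -1.0]]
ft_force: [-0.5, -0.7, 0.1]
gripper_width: 0.002
finger_force: 0.2
```

```bash
python3 - <<'E'
from h import *
print(disc(),robot.sense()['ft_force'])
E
```

```text
((181, 153), 0.9763036370277405) [-0.53303394  0.63636458 -0.40672769]
```

>>> {"api": "play_rows", "payload": {"moves": "0 0 0 0 0.0015 0 -1;0 0 0 0.0005 0.003 0 -1;0 0 0 0.0005 0.0045 0 -1;0 0 0 0.001 0.006 0 -1;0 0 0 0.001 0.0075 0 -1"}}

```text
t: 18.0
position: [0.4913, 0.1231, 0.0678]
tcp_rot: [[-0.146, -0.989, -0.0], [-0.989, 0.146, -0.002], [0.002, -0.0, -1.0]]
ft_force: [-0.4, -13.4, 2.4]
gripper_width: -0.002
finger_force: 7.0
```

Stop force is building. I'll press a little more, hold, then back off slightly and lift straight up.

>>> {"api": "play_rows", "payload": {"moves": "0 0 0 0 0.001 0 -1;0 0 0 0 0.002 0 -1;0 0 0 0 0.002 0 -1;0 0 0 0 0.002 0 -1;0 0 0 0 0.002 0 -1"}}

```text
t: 18.62
position: [0.4913, 0.1232, 0.0678]
tcp_rot: [[-0.147, -0.989, -0.0], [-0.989, 0.147, -0.005], [0.005, -0.001, -1.0]]
ft_force: [-1.3, -22.6, 4.4]
gripper_width: 0.003
finger_force: 11.3
```

>>> {"api": "play_rows", "payload": {"moves": "0 0 0 0 -0.001 0 -1;0 0 0 0 -0.004 0 -1;0 0 0 -0.001 -0.006 0 -1;0 0 0 -0.001 -0.006 0.03 -1;0 0 0 -0.001 -0.006 0.08 -1;0 0 0 -0.001 -0.006 0.1 -1;0 0 0 -0.001 -0.006 0.1 -1"}}

```text
t: 19.5
position: [0.4914, 0.1202, 0.1692]
tcp_rot: [[-0.145, -0.989, 0.003], [-0.989, 0.145, 0.001], [-0.001, -0.003, -1.0]]
ft_force: [0.4, 0.7, -1.0]
gripper_width: -0.001
finger_force: 0.0
```

```bash
python3 - <<'E'
from h import *
print(disc(),robot.sense()['ft_force'],robot.sense()['position'])
E
```

```text
((179, 153), 0.9950181245803833) [-0.73999559  0.01542055  0.05129829] [0.49068757 0.11998082 0.16793534]
```

```bash
python3 - <<'E'
from h import *
print(w("scene",283,120.8,.0695),w("scene",235+242/6,110+143/6,.078),w("top",133.3,264,.0695))
E
```

```text
[0.43352835 0.36858409 0.0695    ] [0.44074597 0.29227109 0.078     ] [0.42749354 0.37365889 0.0695    ]
```

>>> {"api": "play_rows", "payload": {"moves": "0 0 0 -0.015 0.06 0 -1;0 0 0 -0.03 0.12 0 -1;0 0 0 -0.045 0.18 0 -1;0 0 0 -0.061 0.24 0 -1;0 0 0 -0.061 0.252 0 -1;0 0 0 -0.061 0.252 0 -1;0 0 0 -0.061 0.252 -0.05 -1;0 0 0 -0.061 0.252 -0.08 -1;0 0 0 -0.061 0.252 -0.095 -1;0 0 0 -0.061 0.252 -0.095 -1"}}

```text
t: 20.8
position: [0.4295, 0.3706, 0.0725]
tcp_rot: [[-0.147, -0.989, -0.001], [-0.989, 0.147, -0.001], [0.001, 0.001, -1.0]]
ft_force: [0.8, 0.5, 0.5]
gripper_width: -0.001
finger_force: 0.0
```

```bash
python3 - <<'E'
from h import *
print(disc(),robot.sense()['ft_force'],robot.sense()['position'])
E
```

```text
((179, 153), 0.994998037815094) [ 1.01350655 -0.58293602  0.14359149] [0.42995404 0.37123376 0.07355086]
```

>>> {"api": "play_rows", "payload": {"moves": "0 0 0 0 0 -0.003 -1;0 0 0 0 0 -0.006 -1;0 0 0 0 0 -0.009 -1;0 0 0 0 0 -0.012 -1;0 0 0 0 0 -0.014 -1;0 0 0 0 0 -0.014 -1"}}

```text
t: 21.6
position: [0.4293, 0.3717, 0.0587]
tcp_rot: [[-0.146, -0.989, -0.0], [-0.989, 0.146, -0.0], [0.0, 0.0, -1.0]]
ft_force: [-0.2, -0.4, -0.1]
gripper_width: -0.0
finger_force: 0.0
```

>>> {"api": "play_rows", "payload": {"moves": "0 0 0 0 0 -0.002 -1;0 0 0 0 0 -0.004 -1;0 0 0 0 0 -0.006 -1;0 0 0 0 0 -0.006 -1"}}

```text
t: 22.1
position: [0.4293, 0.3716, 0.0527]
tcp_rot: [[-0.146, -0.989, -0.0], [-0.989, 0.146, -0.0], [0.0, 0.0, -1.0]]
ft_force: [-0.2, -0.6, 0.5]
gripper_width: 0.003
finger_force: 0.0
```

>>> {"api": "play_rows", "payload": {"moves": "0 0 0 0 0 -0.002 -1;0 0 0 0 0 -0.004 -1;0 0 0 0 0 -0.005 -1;0 0 0 0 0 -0.005 -1"}}

```text
t: 22.6
position: [0.4294, 0.3717, 0.0478]
tcp_rot: [[-0.146, -0.989, -0.0], [-0.989, 0.146, -0.0], [0.0, 0.0, -1.0]]
ft_force: [0.6, -0.8, -0.3]
gripper_width: 0.001
finger_force: 0.0
```

>>> {"api": "play_rows", "payload": {"moves": "0 0 0 0 0 -0.001 -1;0 0 0 0 0 -0.002 -1;0 0 0 0 0 -0.003 -1;0 0 0 0 0 -0.004 -1;0 0 0 0 0 -0.004 -1"}}

```text
t: 23.22
position: [0.4295, 0.3718, 0.0439]
tcp_rot: [[-0.146, -0.989, 0.0], [-0.989, 0.146, 0.0], [-0.0, -0.0, -1.0]]
ft_force: [-0.7, -0.6, 2.8]
gripper_width: 0.004
finger_force: 1.3
```

Contact with the spring (2.8 N). I'll continue down.

>>> {"api": "play_rows", "payload": {"moves": "0 0 0 0 0 -0.001 -1;0 0 0 0 0 -0.002 -1;0 0 0 0 0 -0.003 -1;0 0 0 0 0 -0.004 -1;0 0 0 0 0 -0.004 -1"}}

```text
t: 23.85
position: [0.4295, 0.3718, 0.0401]
tcp_rot: [[-0.146, -0.989, 0.0], [-0.989, 0.146, 0.0], [-0.0, -0.0, -1.0]]
ft_force: [-0.6, -0.8, 7.1]
gripper_width: 0.001
finger_force: 3.5
```

>>> {"api": "play_rows", "payload": {"moves": "0 0 0 0 0 -0.001 -1;0 0 0 0 0 -0.002 -1;0 0 0 0 0 -0.002 -1;0 0 0 0 0 -0.002 -1"}}

```text
t: 24.35
position: [0.4297, 0.3719, 0.0397]
tcp_rot: [[-0.146, -0.989, 0.001], [-0.989, 0.146, 0.001], [-0.001, -0.001, -1.0]]
ft_force: [-8.4, -8.0, 33.0]
gripper_width: -0.001
finger_force: 16.3
```

Bottomed out and held. I'll lift clear, check the carriage and hand in.

>>> {"api": "play_rows", "payload": {"moves": "0 0 0 0 0 0.005 -1;0 0 0 0 0 0.02 -1;0 0 0 0 0 0.06 -1;0 0 0 0 0 0.1 -1;0 0 0 0 0 0.13 -1;0 0 0 0 0 0.13 -1;0 0 0 0 0 0.13 -1;0 0 0 0 0 0.13 -1"}}

```text
t: 25.35
position: [0.429, 0.3713, 0.167]
tcp_rot: [[-0.146, -0.989, -0.001], [-0.989, 0.146, -0.001], [0.001, 0.001, -1.0]]
ft_force: [-0.3, 0.3, 0.1]
gripper_width: 0.001
finger_force: 0.0
```

```bash
python3 - <<'E'
from h import *
s=robot.sense();print(disc(),s['ft_force'],s['position'],s['t'])
print(robot.job_done())
E
```

```text
((179, 153), 0.9951186180114746) [-0.25685873  0.25688455  0.07341015] [0.42896347 0.3713321  0.16696102] 25.35
the job is handed in; nothing more can be done
None
```

The job is handed in at 25.4 s with the carriage pushed against its +y stop (brush ring's nest under the dome) and the capture button pressed to its bottom and released, but it may be judged a fail: on a missed second push the shut fingers passed just over the post, with the grasp point (by my estimate) 4.6–4.9 mm above its top, inside the 5 mm limit.

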